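# Hold the spring-return key switch on reset

## Robot

A 6-joint arm with a two-finger parallel gripper is mounted at the origin on a cart in front of the work surface, level with it; the furniture and walls round the work are solid. World frame = base frame: x ahead of the robot, y to its left, z up, the work surface at z = 0. Lengths are in mm, angles in rad, forces in N, time in s.
With the tool pointing down it reaches from about 350 to 775 mm from the base axis. Payload 7.3 kg.
Tool frame: the origin (TCP) lies midway between the tips of the shut fingers; the grasp point (between the pads) lies arm.grasp_offset behind it (arm.grasp_offset is the distance from the TCP to the grasp point, in mm); z points along the fingers, y is the direction in which the jaws open and shut (so a half turn about z gives the same grasp; the last joint's range is limited). The gripper opens to 92 mm and grips with 3 to 60 N. Pads are 19 mm wide; open, the fingers measure 130 mm over their backs; the gripper's body (75 mm by 190 mm) begins 47 mm behind the grasp point.
Start: joints at [1.083, 0.342, 1.524, -0, 1.275, -0.146], TCP at [175.958, 494.655, 226.741] pointing down, gripper open.
Joint ranges: [-2.53, 2.53], [-0.77, 2.02], [0.04, 2.7], [-1, 4.14], [0.28, 2.66], [-3.11, 3.11]. Speed limits (rad/s): [2.57, 2.57, 3.14, 3.14, 3.14, 3.14].

## Interface

Orientations are given as [roll, pitch, yaw] about the fixed x, y, z axes, in that order (R = Rz(yaw) Ry(pitch) Rx(roll)).
In Python, from rig import arm, eyes, job gives the robot as it stands. Calls block until the motion is done:
- arm.move_pose(position, orientation): joint-space move of the TCP to a pose.
- arm.movel(position, speed=150, rot=None): straight line of the TCP; rot=None keeps the orientation; speed is the mean speed in mm/s.
- arm.movej(angles): joint-space move.
- arm.move_gripper(opening): opening from 0.0 (shut) to 1.0 (fully open); the grip force is fixed at half the most; returns when the fingers have stopped.
- arm.dwell(seconds).
- arm.ik(position, orientation): joint angles nearest the present ones, or None.
- arm.sense(): the state.
- eyes.snapshot(name): name is "side" or "top" or "wrist"; returns a dict with "color" (384x512x3 uint8, red, green, blue), "camera_matrix" (3x3 intrinsics, pixels), "k1" (the pictures are not rectified: a ray, as slopes to the right and down, at radius r is drawn at 1 + k1 r^2 times it, then the intrinsics apply), "position" and "rotation" of the camera in the world. Camera axes: x right, y down, z forward; pixel columns grow to the right and rows downward; lengths in mm; the calibration is good to about 2 mm. A picture is of the moment at which its call begins. There is no depth.
A pose or a line that the arm cannot do raises arm.MotionError and nothing moves.
- job.hand_in(): hands the job in, once; it reports no verdict.
The state is a dict: "time_s": time; "qpos": joint angles; "qvel": joint speeds; "joint_torque": joint torques, N m; "eef_pos": TCP position; "ee_rot": TCP orientation; "wrist_force": force on the tool from outside, world axes, zero at the start; "moment": the same for the moment, N m; "opening": opening from 0.0 (shut) to 1.0 (fully open).
Only numpy, scipy, OpenCV 4.12 (cv2) and the standard library are available. Lean on these libraries where they do the work, as an engineer would, in place of code of your own. Each camera call takes 0.05 s, during which the arm holds its last target. There are 200 camera calls.

## Task

Take the red-headed key up and off the wire hook of its stand, without dropping it, and push it fully home, upright, into the brass keyway of the key switch, working it past the stiff pins with a little wiggle if it sticks. Then turn it a quarter turn clockwise, as far as it goes against its return spring, and finish while still gripping the key and holding it turned: do not let go. Leave the tin, jar, tape roll and spanner where they are.

Things in the scene. Friction and masses are not known exactly. Their poses are not given: they have to be found in the camera images.
- key: The key, 60 g, 101 mm long; origin at the blade's tip, z from tip to head (up as it hangs, tip 97 mm above the bench), y across its width, x through its thickness; same either way round. Steel blade z 0-34 mm, 12 wide in y, 4 thick in x, last 8 mm tapering to 10 wide, rounded. Stop disc 22 across, z 34-38; neck 12 thick, z 38-46; red plastic head z 46-101.
- key_bow (a point): Centre of the key's solid red gripping block, 61 mm above the key's origin along its z, axes as the key's; the block spans key z 46-76 mm, 28 mm wide in y, 12 mm thick in x: grip it across y, from above. From 76 to 101 mm follows the hanging eye.
- key_eye (a point): Centre of the window in the key's red eye, 86 mm above the key's origin. The window is 18 mm wide in y, from key z 76 to 96 mm; the eye is 28 mm wide and 8 mm thick in x. The key hangs on its top bar, the hook wire running through along x.
- key_stand: Fixed stand; origin on the bench under its 14 mm thick post (196 mm tall), foot plate 75x85x12 mm. From the post a round 5 mm wire hook leads level toward the stand's own -x, 190 mm up, 56 mm long, then slopes up 6 mm over 7 mm more (tip's top 9 mm above the wire's centre line). To free the key lift it 8 to 14 mm, then draw it along the stand's -x by 35 mm or more.
- hook (a point): On the centre line of the hook wire, 190 mm up, 42 mm from the post, where the key hangs at the start; x, y, z as the stand's.
- key_switch: Fixed grey box 120x100x44 mm with a round dark steel barrel, 60 mm across, rising to 84 mm above the bench; the brass plug with the keyway is in the barrel's top. Origin on the bench under the barrel's axis; the box spans x -48 to 72 mm. Two small lamps, at most 57 mm high, at x = 54 mm. White mark on the barrel: rest; green mark: turned.
- keyway (a point): Centre of the keyway's mouth on the brass plug's face, 85 mm above the bench; turns with it; z up, y along the slot. Slot 13.6 (y) x 5.6 mm, 39 deep, sloped lead-in 20x12 mm at the face, 4 deep. Two pairs of sticky sprung pins in its ends, 13 and 23 mm down: 6-14 N to push past. Key enters either way round; fully home the stop disc is on the face, key origin 34 mm below.
- plug (a joint): Turn of the brass plug in rad: 0 at rest, grows clockwise seen from above up to its stop at 1.4; a spring returns it (torque 0.03 N m at rest, 0.09 N m at the stop). The blade has about 0.2 rad of play in the slot, so the key itself must turn that much further.
- grease_tin: Yellow tin with a grey lid, 70 mm across, 46 mm high, origin at the centre of its underside; leave alone.
- screw_jar: White jar with a red lid, 63 mm across, 87 mm high, origin at the centre of its underside; leave alone.
- tape_roll: Roll of grey tape lying flat, 99 mm across, 48 mm high, origin at the centre of its underside; leave alone.
- spanner: Steel spanner, 191 mm long in y, 33 mm wide, 9 mm high, origin at the centre of its underside; leave alone.
Things that resemble listed ones, but are neither listed nor needed, are in the scene too. What is meant by the key is not turquoise, and is the larger of those in its own colour.

How it is judged:
By the outcome, as a careful person would: the job done as asked, in the order asked, and still so for the second after the job is handed in, while the arm keeps its last pose, push and grip.
It also fails if it takes over 48 s, if anything falls off the work surface, if the arm or the gripper's body presses on something with over 40 N, if the wrist force passes 120 N, or if a joint passes its speed limit or range.

## Working session

There is one attempt and no reset: what is moved stays moved. The work goes in short steps, each a Python script; the robot and the scene stay as the last script left them, time stands still between calls to the robot, and variables do not carry over. Pictures are saved under pics/ and viewed, about 8 in all and at most 12, crops included, and the job is handed in when it is done.

```bash
ls; mkdir -p pics; python3 - <<'E'
from rig import arm, eyes
import cv2, pickle
s=arm.sense(); print(s, arm.grasp_offset)
for n in ("side","top"):
    d=eyes.snapshot(n); pickle.dump(d,open(f"{n}0.pkl","wb"))
    cv2.imwrite(f"pics/{n}0.png",cv2.resize(d["color"][:,:,::-1],(800,600),interpolation=cv2.INTER_CUBIC))
    print(n,d["camera_matrix"],d["k1"],d["position"],d["rotation"])
E
```

```text
pics
{'time_s': 0.0, 'qpos': array([ 1.08301261e+00,  3.42733044e-01,  1.52499768e+00, -1.12575555e-05,
        1.27542001e+00, -1.45955481e-01]), 'qvel': array([-5.53775690e-04, -1.67869731e-03,  9.07801954e-04, -1.27470951e-03,
        7.73542102e-05,  1.25380050e-03]), 'joint_torque': array([-7.41390413e-04, -4.31240916e+01, -2.44212896e+01,  7.16469577e-02,
        5.60057920e-02, -1.28123788e-04]), 'eef_pos': array([175.75339664, 494.27718253, 226.04636561]), 'ee_rot': array([-3.14004957e+00, -2.15954112e-04,  2.79976754e+00]), 'wrist_force': array([ 0.07284133, -0.00271691, -0.94229236]), 'moment': array([0.00483202, 0.04980017, 0.02543989]), 'opening': 0.9975432342532975} 18.8
side [[436.10573392   0.         247.87716267]
 [  0.         436.10573392 192.8387664 ]
 [  0.           0.           1.        ]] -0.047719878561622985 [118.26423461 850.85962366 883.1696655 ] [-2.1900343  -0.00885459 -2.66811095]
top [[494.31154661   0.         248.67651288]
 [  0.         494.31154661 194.33543085]
 [  0.           0.           1.        ]] -0.12858023623615214 [ 467.57128259  -45.53194111 1550.17609242] [-3.07805825 -0.0206999  -1.55646103]
```

View pics/side0.png

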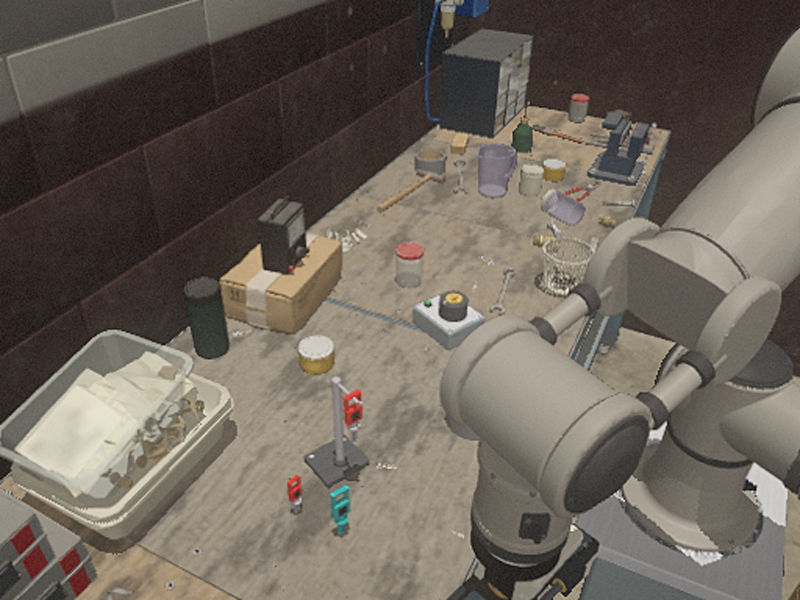

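View pics/top0.png

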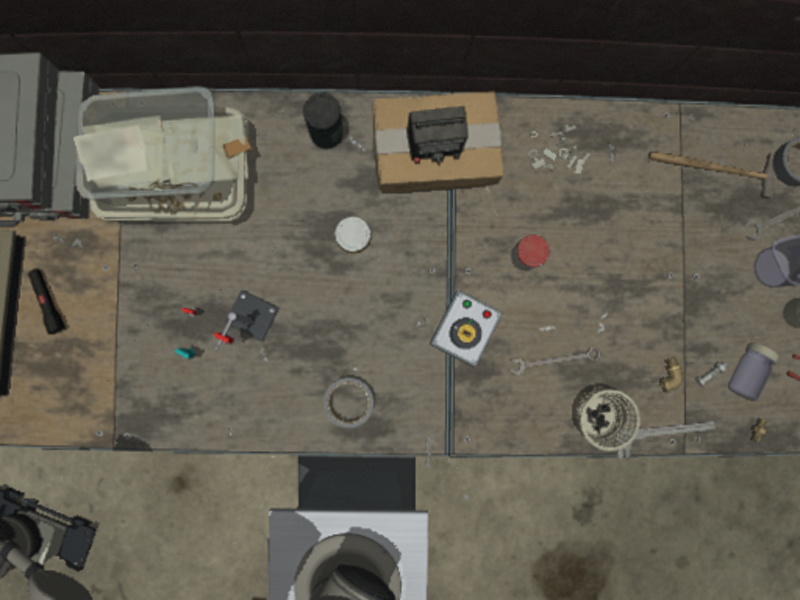

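The side view shows the stand with the hanging red key at about (352,405), and the small red and turquoise decoys standing nearby. The top view shows the stand's post at (231,317), the key at (222,338) and the switch plug at (466,333). I'll enlarge these.

```bash
cat > h.py <<'E'
import numpy as np, cv2, pickle
from scipy.spatial.transform import Rotation as R
def ray(d,u,v):
    K=d["camera_matrix"]; k=d["k1"]
    p=cv2.undistortPoints(np.array([[[u,v]]],float),K,np.array([k,0,0,0.]))[0,0]
    return R.from_euler("xyz",d["rotation"]).as_matrix()@np.array([p[0],p[1],1.])
def atz(d,u,v,z):
    r=ray(d,u,v); p=np.array(d["position"]); return p+r*(z-p[2])/r[2]
def proj(d,P):
    M=R.from_euler("xyz",d["rotation"]).as_matrix().T
    q=(M@(np.atleast_2d(P)-d["position"]).T).T
    return cv2.projectPoints(q,np.zeros(3),np.zeros(3),d["camera_matrix"],np.array([d["k1"],0,0,0.]))[0][:,0]
def tri(d1,u1,d2,u2):
    a,b=ray(d1,*u1),ray(d2,*u2); p,q=map(lambda d:np.array(d["position"]),(d1,d2))
    t=np.linalg.lstsq(np.c_[a,-b],q-p,rcond=None)[0]; x,y=p+a*t[0],q+b*t[1]
    return (x+y)/2,np.linalg.norm(x-y)
def crop(d,x,y,w,h,s):
    return cv2.resize(d["color"][y:y+h,x:x+w,::-1],(w*s,h*s),interpolation=cv2.INTER_CUBIC)
E
python3 - <<'E'
from h import *
t=pickle.load(open("top0.pkl","rb")); s=pickle.load(open("side0.pkl","rb"))
a=crop(t,110,180,75,60,5); b=crop(t,270,180,75,60,5); c=crop(s,190,230,75,60,5); e=crop(s,255,175,75,60,5)
cv2.imwrite("pics/m1.png",np.vstack([np.hstack([a,b]),np.hstack([c,e])]))
E
```

```text
(no output)
```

View pics/m1.png

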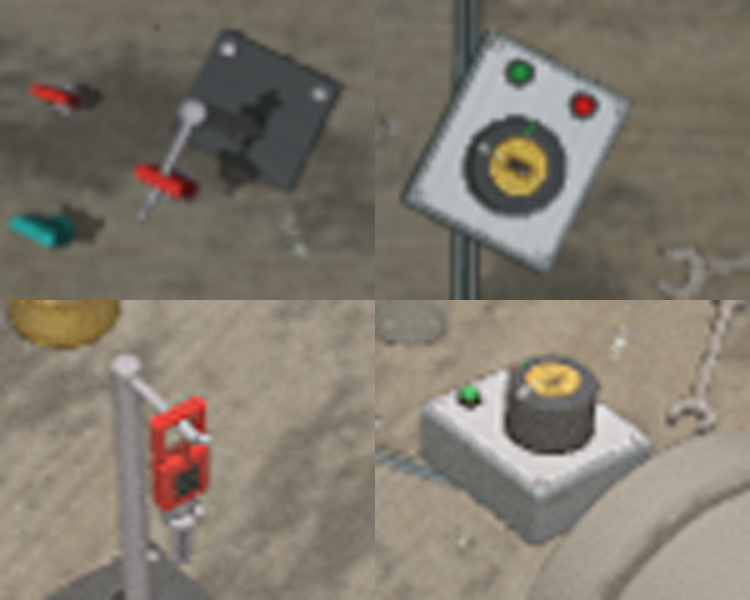

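```bash
python3 - <<'E'
from h import *
np.set_printoptions(precision=1,suppress=True)
t=pickle.load(open("top0.pkl","rb")); s=pickle.load(open("side0.pkl","rb"))
def px(x,y,ox,oy,X=0,Y=0): return ((x-X+.5)/5-.5+ox,(y-Y+.5)/5-.5+oy)
T1=lambda x,y:px(x,y,110,180); T2=lambda x,y:px(x,y,270,180,375)
S1=lambda x,y:px(x,y,190,230,0,300); S2=lambda x,y:px(x,y,255,175,375,300)
post=atz(t,*T1(193,112),196); tip=atz(t,*T1(142,214),196)
print("post",post,"tip",tip,"len",np.linalg.norm(post-tip)); d=tip-post; print("yaw of -x",np.arctan2(d[1],d[0]))
print("tri post",tri(t,T1(193,112),s,S1(125,364)), "tri tip",tri(t,T1(142,214),s,S1(205,438)))
a,b=atz(t,*T1(138,172),198),atz(t,*T1(187,188),198); print("keytop ends",a,b,np.linalg.norm(a-b))
f=[atz(t,*T1(*p),12)for p in((228,30),(342,87),(292,190))]; print("foot",f)
pl=atz(t,*T2(519,166),85);print("plug",pl,tri(t,T2(519,166),s,S2(553,378)))
C=[atz(t,*T2(*p),44)for p in((492,32),(630,102),(547,268),(403,200))];print("corners",C)
x=(C[0]+C[1]-C[2]-C[3])/2;y=(C[0]+C[3]-C[1]-C[2])/2
print("len",np.linalg.norm(x),np.linalg.norm(y),"yaw",np.arctan2(x[1],x[0]),np.arctan2(y[1],y[0])-np.pi/2)
yaw=np.arctan2(x[1],x[0]);print("origin from box",sum(C)/4-12*np.array([np.cos(yaw),np.sin(yaw),0]))
A=atz(t,*T2(507,160),85);B=atz(t,*T2(533,172),85);print("slot yaw",np.arctan2(*(A-B)[1::-1]))
for w,p in(("white",(483,150)),("green",(530,127))):
    m=atz(t,*T2(*p),84)-pl;print(w,np.arctan2(m[1],m[0]))
E
```

```text
post [528.7 203.3 196. ] tip [472.3 230.1 196. ] len 62.46585340371128
yaw of -x 2.6989519462576768
tri post (array([529.5, 203.8, 195.7]), np.float64(1.7667228937551325)) tri tip (array([472.6, 230.2, 196.1]), np.float64(0.7962534862365511))
keytop ends [495.2 232.5 198. ] [486.9 205.2 198. ] 28.512023185400842
foot [array([588.7, 216.5,  12. ]), array([554.1, 144.2,  12. ]), array([489.5, 174. ,  12. ])]
plug [ 508.5 -223.2   85. ] (array([ 508.8, -222.9,   86.6]), np.float64(0.7426347086873153))
corners [array([ 591.6, -210.9,   44. ]), array([ 549.9, -296.4,   44. ]), array([ 447.6, -246. ,   44. ]), array([ 487.9, -157.3,   44. ])]
len 115.34128077646416 96.22763219573815 yaw -0.4674655724447617 -0.44020952758288834
origin from box [ 508.5 -222.2   44. ]
slot yaw 1.153289869607275
white 1.1643284815433013
green -0.27166190734685947
```

Measurements agree with the sizes given: hook length 62 mm, box about 115×96 mm, post z 196, plug z about 86. I'll check IK and go to a pre-grasp.

```bash
python3 - <<'E'
from h import *
from rig import arm,eyes
np.set_printoptions(precision=2,suppress=True)
P=np.pi
for yaw in(2.70,-.44):
  for n,p,dy in(("grasp",(491,220,139),0),("sw",(508.5,-222.7,93),0),("turned",(508.5,-222.7,93),-1.65)):
    print(n,yaw,arm.ik(list(p),[P,0,yaw+dy]))
arm.move_pose([491,220,250],[P,0,2.70])
print(arm.sense()["eef_pos"],arm.sense()["time_s"])
d=eyes.snapshot("wrist"); pickle.dump(d,open("w1.pkl","wb")); print(d["position"],d["rotation"])
cv2.imwrite("pics/w1.png",cv2.resize(d["color"][:,:,::-1],(800,600),interpolation=cv2.INTER_CUBIC))
E
```

```text
grasp 2.7 [ 0.28  0.45  1.61  0.    1.08 -0.85]
sw 2.7 [-0.55  0.54  1.62  0.    0.99 -1.68]
turned 2.7 [-0.55  0.54  1.62 -0.    0.99 -0.03]
grasp -0.44 [ 0.28  0.45  1.61 -0.    1.08  2.29]
sw -0.44 [-0.55  0.54  1.62 -0.    0.99  1.46]
turned -0.44 None
[490.46 220.86 249.96] 1.6417
[418.37 253.17 408.51] [2.85 0.   1.13]
```

View pics/w1.png

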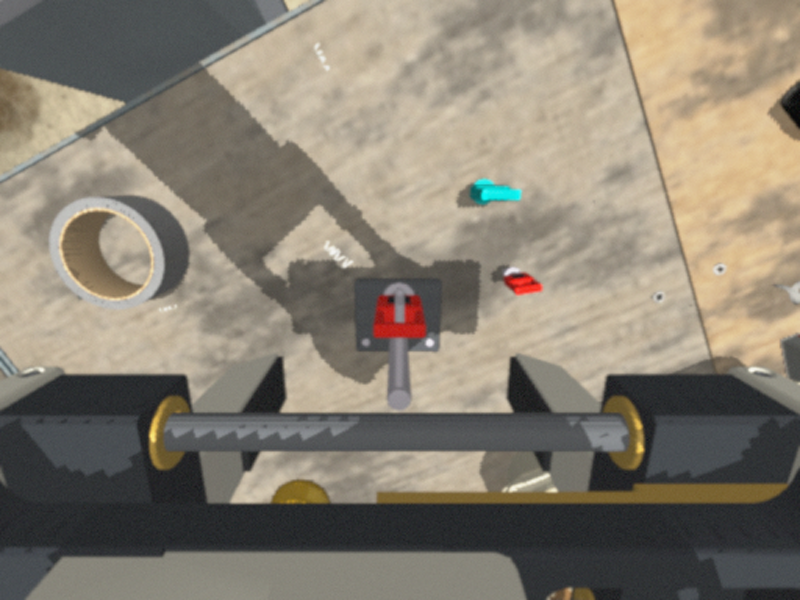

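The wrist view shows the key's head squarely under the jaws, with its top bar near (400,333), the hook tip at (399,290) and the post top at (399,398). I'll check that against the projection, then pick by computation.

```bash
python3 - <<'E'
from h import *
d=pickle.load(open("w1.pkl","rb"))
u=np.array([np.cos(2.70),np.sin(2.70),0]);v=np.array([-u[1],u[0],0])
post=np.array([529,203.5,196])
k=post+42*u; k[2]=0
for n,p in(("post",post),("tip",post+63*u),("keytopL",k+14*v+[0,0,198]+4*u*-1),("keytopR",k-14*v+[0,0,198]-4*u)): print(n,p.round(1),(proj(d,p)[0]*800/512).round(0))
c=crop(d,215,170,80,95,6); cv2.imwrite("pics/w1c.png",c)
print("post meas",atz(d,399/1.5625,398/1.5625,196),"tip meas",atz(d,399/1.5625,290/1.5625,196))
E
```

```text
post [529.  203.5 196. ] [400. 402.]
tip [472.  230.4 196. ] [401. 294.]
keytopL [488.7 207.1 198. ] [374. 340.]
keytopR [500.6 232.4 198. ] [427. 340.]
post meas [526.67603747 203.93010022 196.        ] tip meas [469.83107642 230.59175993 196.        ]
```

View pics/w1c.png

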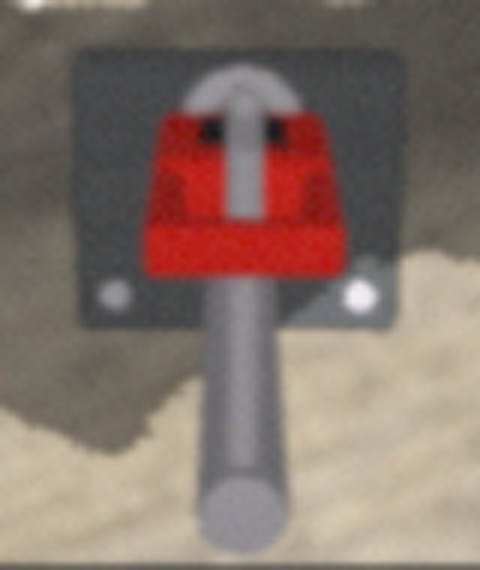

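Prediction and picture agree within about 2 mm and the key is square to the jaws. Now the grasp, lift and draw-off.

```bash
python3 - <<'E'
from h import *
from rig import arm,eyes
np.set_printoptions(precision=2,suppress=True)
def st(n):
    s=arm.sense(); print(n,round(s["time_s"],2),s["eef_pos"],s["ee_rot"],"F",s["wrist_force"],"M",s["moment"],"o",round(s["opening"],3))
x,y=490.5,221.4
arm.movel([x,y,215],150,[np.pi,0,2.70]); arm.movel([x,y,139.5],80); st("down")
arm.move_gripper(0.0); arm.dwell(.2); st("closed")
arm.movel([x,y,150.5],40); st("lift")
u=np.array([np.cos(2.70),np.sin(2.70)])
p=np.array([x,y])+48*u
arm.movel([*p,150.5],60); st("off")
arm.movel([*p,200],100); st("up")
d=eyes.snapshot("wrist"); pickle.dump(d,open("w2.pkl","wb"))
d2=eyes.snapshot("side"); pickle.dump(d2,open("s2.pkl","wb"))
a=cv2.resize(d["color"][:,:,::-1],(512,384)); g=arm.sense()["eef_pos"]
c=proj(d2,g)[0].astype(int); print(c)
x0,y0=np.clip(c[0]-60,0,392),np.clip(c[1]-60,0,264)
b=cv2.resize(crop(d2,x0,y0,120,120,1),(288,288),interpolation=cv2.INTER_CUBIC)
o=np.zeros((384,800,3),np.uint8);o[:,:512]=a;o[:288,512:]=b;cv2.imwrite("pics/w2.png",o)
E
```

```text
down 3.17 [490.85 221.5  140.03] [3.14 0.   2.7 ] F [-0.6   0.57 -0.03] M [-0.   -0.02  0.02] o 0.998
closed 4.38 [490.51 221.4  139.5 ] [3.14 0.   2.7 ] F [-0.06  0.87  0.54] M [-0.03  0.01  0.02] o 0.299
lift 4.8 [490.67 221.44 150.87] [3.14 0.   2.7 ] F [-0.05 -0.03 -1.02] M [ 0.02 -0.01  0.02] o 0.303
off 5.75 [447.39 241.89 150.57] [3.14 0.   2.7 ] F [0.89 0.19 0.3 ] M [0.04 0.05 0.01] o 0.302
up 6.39 [446.91 241.71 199.55] [-3.14 -0.    2.7 ] F [-0.11 -0.28 -1.48] M [ 0.04 -0.01 -0.06] o 0.302
[238 263]
```

View pics/w2.png

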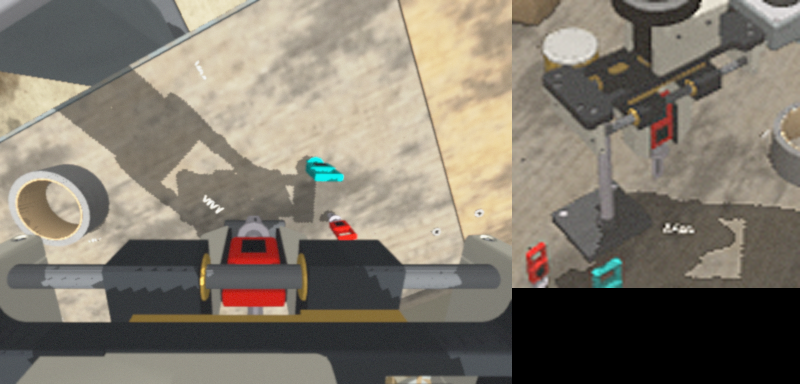

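Held upright at opening 0.302 (28 mm), off the hook. Next, over to the switch, offset so that the wrist camera can see the keyway.

```bash
python3 - <<'E'
from h import *
from rig import arm,eyes
np.set_printoptions(precision=2,suppress=True)
s=arm.sense()["eef_pos"]
arm.movel([s[0],s[1],250],150)
u=np.array([np.cos(2.69),np.sin(2.69)]); c=np.array([508.5,-222.7])
arm.move_pose([*(c-75*u),190],[np.pi,0,2.69]); arm.dwell(.2)
s=arm.sense();print(s["time_s"],s["eef_pos"],s["ee_rot"],s["wrist_force"],s["moment"],s["opening"])
d=eyes.snapshot("wrist"); pickle.dump(d,open("w3.pkl","wb"))
q=proj(d,[*c,85])[0];print(q)
x0,y0=int(q[0]-50),int(max(q[1]-45,0)); print(x0,y0)
cv2.imwrite("pics/w3.png",crop(d,x0,y0,100,90,6))
E
```

```text
9.05 [ 576.32 -254.47  190.26] [3.14 0.   2.69] [ 0.08  0.4  -0.51] [ 0.01 -0.04 -0.04] 0.3030496530641717
[254.17 117.68]
204 72
```

View pics/w3.png

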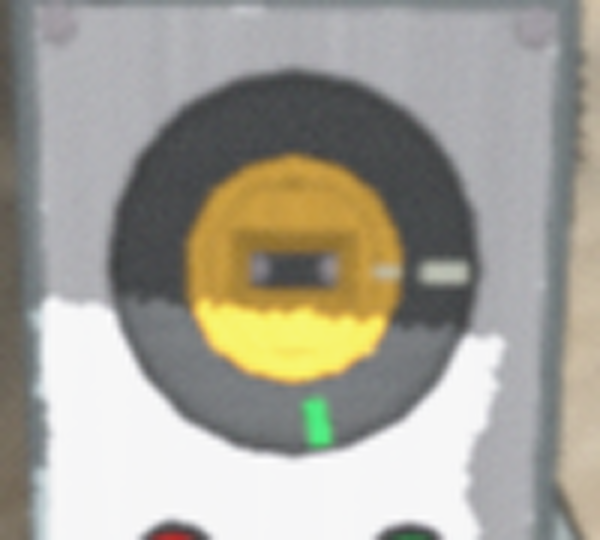

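The plug and keyway are clear: lead-in centre at crop (295,269), slot level in the image, so the yaw is right to about 0.02 rad. Now I'll measure the keyway position and check how far the held key is off-centre in the pads.

```bash
python3 - <<'E'
from h import *
np.set_printoptions(precision=1,suppress=True)
d=pickle.load(open("w3.pkl","rb"))
print("keyway",atz(d,204+(295.5+.5)/6-.5,72+(269+.5)/6-.5,85))
g=np.array([576.32,-254.47,190.26]); M=R.from_euler("xyz",[np.pi,0,2.69]).as_matrix()
# key top bar corners, in tool frame z=-58.8
for x in(4,-4):
  for y in(14,-14): print(x,y,proj(d,g+M@[x,y,-58.8])[0])
x0,y0=206,230
cv2.imwrite("pics/w3k.png",crop(d,x0,y0,100,90,6))
E
```

```text
keyway [ 506.9 -223.3   85. ]
4 14 [289.4 294.2]
4 -14 [224.7 294.1]
-4 14 [288.6 309.6]
-4 -14 [225.3 309.5]
```

View pics/w3k.png

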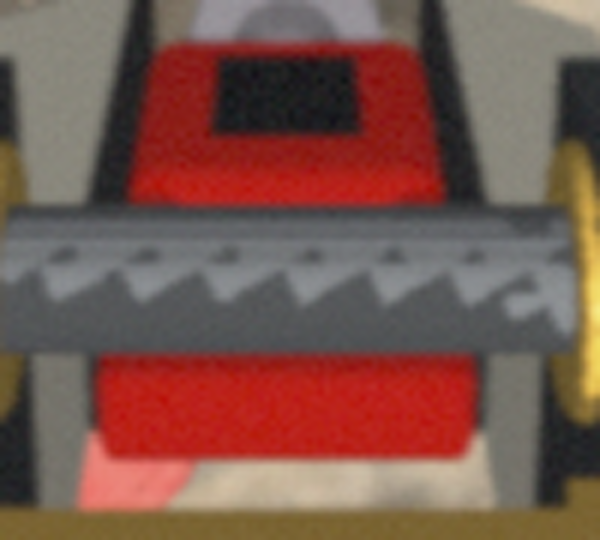

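Key offset and keyway bias agree between the cameras, so the target is about (508.7,-222.9). I'll insert under force watch.

```bash
cat >> h.py <<'E'
def insert(arm,x,y,yaw,z0,z1,step=2.,lim=22.,v=25,every=1):
    z=z0;n=0
    while z>z1+1e-6:
        z=max(z-step,z1); n+=1
        arm.movel([x,y,z],v,[np.pi,0,yaw]); s=arm.sense(); F=s["wrist_force"]
        print(round(s["time_s"],2),"z",round(z,1),round(s["eef_pos"][2],1),"F",F.round(1),"M",s["moment"].round(2),"o",round(s["opening"],3))
        if F[2]>lim or np.hypot(F[0],F[1])>15: print("STOP"); break
    return z
E
python3 - <<'E'
from h import *
from rig import arm,eyes
x,y,yaw=508.7,-222.9,2.68
s=arm.sense()["eef_pos"]
arm.movel([x,y,170],120,[np.pi,0,yaw]); arm.movel([x,y,131],80); arm.dwell(.1)
insert(arm,x,y,yaw,131,113,step=3)
E
```

```text
10.89 z 128 128.0 F [-0.7 -1.1 -0.4] M [0.03 0.01 0.  ] o 0.304
11.16 z 125 124.8 F [ 0.1  0.2 -0.5] M [-0.01  0.01 -0.02] o 0.304
11.43 z 122 121.7 F [ 0.2 -0.5  0.2] M [0.02 0.03 0.02] o 0.301
11.69 z 119 118.8 F [-0.4 -0.1 -1.5] M [0.07 0.14 0.02] o 0.3
11.96 z 116 115.7 F [-1.5 -0.4  0.4] M [ 0.08  0.15 -0.02] o 0.304
12.22 z 113 113.1 F [-1.2  1.5  2. ] M [0.37 0.25 0.02] o 0.307
```

```bash
python3 - <<'E'
from h import *
from rig import arm
insert(arm,508.7,-222.9,2.68,113,93.2,step=2,lim=20)
E
```

```text
12.47 z 111 111.3 F [-1.8  1.8  1.8] M [0.41 0.38 0.05] o 0.305
12.72 z 109 109.7 F [-2.9  2.7  7.5] M [ 0.46  0.67 -0.01] o 0.3
12.97 z 107 108.0 F [-3.8  2.7  9.5] M [0.42 0.71 0.07] o 0.303
13.22 z 105 105.1 F [-1.7  1.2  4.2] M [0.23 0.31 0.05] o 0.306
13.47 z 103 103.3 F [-1.4  1.3  5.5] M [ 0.35  0.33 -0.04] o 0.3
13.72 z 101 101.4 F [-2.1  2.5  6.5] M [0.39 0.52 0.02] o 0.301
13.97 z 99 99.7 F [-2.6  2.1  7.5] M [ 0.47  0.52 -0.02] o 0.303
14.22 z 97 98.1 F [-4.3  1.9 12. ] M [0.43 0.8  0.02] o 0.302
14.47 z 95 95.0 F [-1.  -0.4 -0. ] M [ 0.16  0.19 -0.05] o 0.304
14.72 z 93.2 93.9 F [-3.6  1.1 10.1] M [ 0.39  0.67 -0.  ] o 0.302
```

Both pin pairs passed. I'll press to seat the disc and look for the hard stop.

```bash
python3 - <<'E'
from h import *
from rig import arm,eyes
insert(arm,508.7,-222.9,2.68,93.2,90.5,step=.7,lim=26,v=8)
d=eyes.snapshot("side"); pickle.dump(d,open("s3.pkl","wb"))
c=proj(d,[508.7,-222.9,100])[0].astype(int)
cv2.imwrite("pics/s3.png",crop(d,c[0]-45,c[1]-45,90,80,7))
E
```

```text
14.97 z 92.5 93.8 F [-4.5  3.1 14.5] M [0.54 0.94 0.02] o 0.308
15.22 z 91.8 93.8 F [-7.3  2.5 18.9] M [ 0.68  1.27 -0.05] o 0.301
15.47 z 91.1 93.7 F [-7.9  4.6 24. ] M [ 0.79  1.45 -0.01] o 0.302
15.72 z 90.5 93.6 F [-9.   4.2 27.2] M [ 0.85  1.59 -0.01] o 0.305
STOP
```

View pics/s3.png

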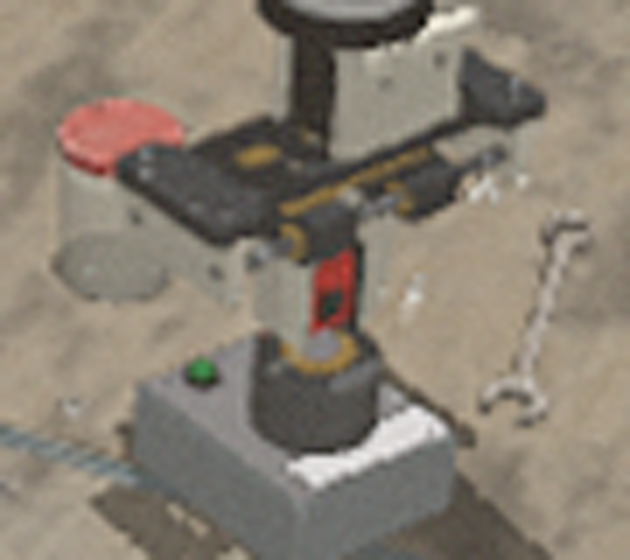

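The key hits a hard stop at TCP z 93.7 (93.2 expected), and the picture shows the stop disc on the brass face with the key upright. Now the turn clockwise, easing lateral force as it goes.

```bash
cat > turn.py <<'E'
from h import *
from rig import arm
def turn(x,y,yaw,end,z=92.6,step=.12,mlim=.6):
    M=[]
    while yaw>end+1e-6:
        yaw=max(yaw-step,end)
        arm.movel([x,y,z],10,[np.pi,0,yaw]); arm.dwell(.1)
        s=arm.sense(); F=s["wrist_force"]; 
        print(round(s["time_s"],2),"yaw",round(yaw,3),round(s["ee_rot"][2],3),"xy",round(x,1),round(y,1),s["eef_pos"].round(1),"F",F.round(1),"M",s["moment"].round(2),"o",round(s["opening"],3))
        if abs(s["moment"][2])>mlim or np.hypot(*F[:2])>25: print("STOP"); break
        x+=np.clip(.05*F[0],-.5,.5); y+=np.clip(.05*F[1],-.5,.5)
    return x,y,yaw
E
python3 - <<'E'
from turn import *
arm.movel([508.2,-222.6,92.6],10)
s=arm.sense();print(s["wrist_force"],s["eef_pos"])
print(turn(508.2,-222.6,2.68,1.96))
E
```

```text
[-2.58677622  0.88150002 12.13363897] [ 509.00715482 -223.1415862    93.72078481]
16.51 yaw 2.56 2.56 xy 508.2 -222.6 [ 508.9 -223.3   93.7] F [-2.7  0.2 11.6] M [0.17 0.51 0.01] o 0.307
16.88 yaw 2.44 2.44 xy 508.1 -222.6 [ 508.8 -223.3   93.7] F [-2.6  0.6 11.9] M [0.06 0.56 0.03] o 0.305
17.24 yaw 2.32 2.32 xy 507.9 -222.6 [ 508.7 -223.4   93.7] F [-2.3 -0.1 11.8] M [-0.02  0.53 -0.01] o 0.302
17.61 yaw 2.2 2.2 xy 507.8 -222.6 [ 508.5 -223.5   93.7] F [-3.3 -0.1 12. ] M [-0.06  0.6   0.07] o 0.303
17.98 yaw 2.08 2.08 xy 507.7 -222.6 [ 508.3 -223.6   93.7] F [-2.5  1.5 11.6] M [-0.16  0.61  0.09] o 0.304
18.34 yaw 1.96 1.96 xy 507.5 -222.5 [ 508.2 -223.6   93.7] F [-2.9 -0.8 11.2] M [-0.19  0.61  0.04] o 0.307
(np.float64(507.38574433222664), np.float64(-222.53836261555705), 1.96)
```

Smooth. On to the stop.

```bash
python3 - <<'E'
from turn import *
x,y,w=turn(507.4,-222.5,1.96,1.2,step=.15,mlim=.5)
x,y,w=turn(x,y,w,.96,step=.04,mlim=.4)
print(x,y,w)
E
```

```text
18.74 yaw 1.81 1.81 xy 507.4 -222.5 [ 508.  -223.6   93.7] F [-3.2 -0.7 10.6] M [-0.23  0.72  0.03] o 0.303
19.14 yaw 1.66 1.66 xy 507.2 -222.5 [ 507.8 -223.6   93.7] F [-2.8 -0.6 10.6] M [-0.22  0.79  0.07] o 0.302
19.54 yaw 1.51 1.51 xy 507.1 -222.6 [ 507.6 -223.6   93.7] F [-3.6 -1.7 11.9] M [-0.15  0.74  0.05] o 0.305
19.94 yaw 1.36 1.36 xy 506.9 -222.6 [ 507.4 -223.5   93.7] F [-3.  -0.2 12.4] M [-0.04  0.83  0.08] o 0.306
20.34 yaw 1.21 1.21 xy 506.8 -222.7 [ 507.5 -222.9   93.7] F [-1.7  2.3 11.3] M [0.41 0.58 0.12] o 0.303
20.69 yaw 1.2 1.2 xy 506.7 -222.5 [ 507.5 -222.9   93.7] F [-1.7  3.2 12.6] M [0.37 0.5  0.09] o 0.303
21.04 yaw 1.16 1.16 xy 506.6 -222.4 [ 507.5 -222.8   93.7] F [-1.6  1.8 12.5] M [0.26 0.54 0.05] o 0.306
21.39 yaw 1.12 1.12 xy 506.5 -222.3 [ 507.5 -222.8   93.7] F [-1.6  1.8 11.1] M [0.24 0.54 0.06] o 0.303
21.74 yaw 1.08 1.08 xy 506.4 -222.2 [ 507.4 -222.8   93.7] F [-1.4  1.  11.4] M [0.21 0.44 0.07] o 0.301
22.09 yaw 1.04 1.04 xy 506.4 -222.1 [ 507.4 -222.8   93.7] F [-0.9  1.5 10.5] M [0.2  0.4  0.09] o 0.304
22.44 yaw 1.0 1.0 xy 506.3 -222.1 [ 507.3 -222.7   93.7] F [-1.4  1.5 10.4] M [0.16 0.4  0.14] o 0.302
22.79 yaw 0.96 0.961 xy 506.3 -222.0 [ 507.3 -222.6   93.7] F [-1.8  1.3 11. ] M [0.12 0.46 0.22] o 0.301
506.16348596932374 -221.93090507971584 0.96
```

The moment rises past the spring torque (0.09→0.22 N m), which looks like the stop. I'll go slightly further and check the plug's mark visually.

```bash
python3 - <<'E'
from turn import *
from rig import eyes
turn(506.2,-221.9,.96,.88,step=.04,mlim=.5)
m=[];
for _ in range(8): arm.dwell(.03); m.append(arm.sense()["moment"][2])
print("Mz",np.mean(m))
o=[]
for n in("side","top","wrist"):
    d=eyes.snapshot(n); pickle.dump(d,open(n+"4.pkl","wb")); c=proj(d,[508.7,-222.9,86])[0].astype(int); print(n,c)
    w=30 if n!="wrist" else 64
    x0,y0=int(np.clip(c[0]-w,0,512-2*w)),int(np.clip(c[1]-w,0,384-2*w))
    o.append(cv2.resize(crop(d,x0,y0,2*w,2*w,1),(266,266) if 0 else (400,400),interpolation=cv2.INTER_CUBIC))
cv2.imwrite("pics/t4.png",np.hstack([o[0],o[2]]))
E
```

```text
23.14 yaw 0.92 0.921 xy 506.2 -221.9 [ 507.2 -222.6   93.7] F [-1.5  1.1 11.1] M [0.07 0.53 0.39] o 0.301
23.49 yaw 0.88 0.882 xy 506.1 -221.8 [ 507.2 -222.6   93.7] F [-1.3  0.2 11.8] M [0.17 0.41 0.63] o 0.301
STOP
Mz 0.6419514528911902
side [290 190]
top [298 212]
wrist [254 232]
```

View pics/t4.png

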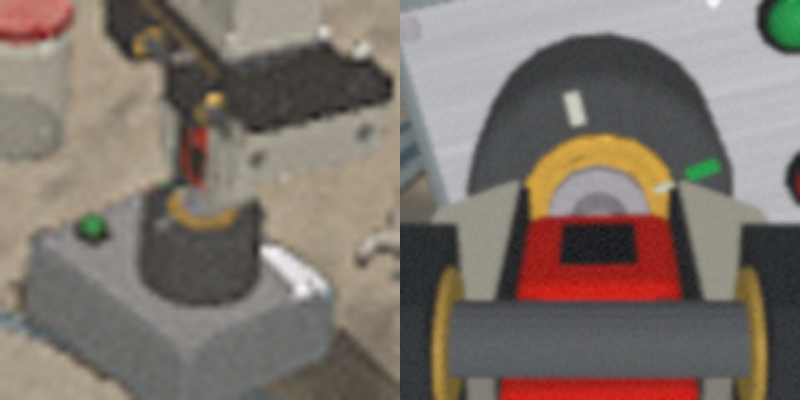

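The plug's white line at (665,187) points straight at the green mark at (703,169), the disc is on the face, and the stop torque holds. I'll check for drift and hand in.

```bash
python3 - <<'E'
from h import *
from rig import arm,job
a=arm.sense(); arm.dwell(1); s=arm.sense()
print(s["time_s"],s["eef_pos"],s["ee_rot"][2],a["moment"][2],s["moment"][2],s["wrist_force"],s["opening"])
job.hand_in()
E
```

```text
24.9083 [ 507.20794722 -222.5887053    93.70572972] 0.8816049094810787 0.674215605248007 0.6486038651698832 [-1.05592156  1.4748327  11.42861637] 0.2976487708242551
the job is handed in; nothing more can be done
```

I took the red key off the hook and pushed it fully home in the keyway. I then turned it clockwise to the stop and handed the job in at 24.9 s, still gripping and holding it turned.

- **Insertion:** both pin pairs gave way at about 10–12 N, so no wiggle was needed. The stop disc reached a hard stop at TCP z 93.7, against 93.2 expected.
- **Turn:** the gripper turned about 1.8 rad. At the end the plug's white line pointed at the green mark, and the stop torque was 0.64–0.67 N m against a spring of at most 0.09.
- **Hold:** over a 1 s hold there was no drift. The grip opening stayed at 0.30 (28 mm), with about 11 N down and 2 N sideways.
- **Other objects:** I did not measure the tin, jar, tape roll and spanner again at the end. The arm met no unexpected contact force at any point I read.
- **Disagreements:** the cameras differed by about 2 mm, within the stated calibration. The highest force I read was about 29 N at the wrist, while seating the key.

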